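Set the cordial filler to the mug and open its supply cock

TASK

Set the bench-top filler ready to fill the mug that stands on its round tray: with a fingertip, push the selector arm on top round until it points straight at the outlet above that mug, and only then push the supply cock's lever all the way open, in line with its pipe. Push only: grip and lift nothing, and leave the mug, the jar, the bottle and everything else on the bench standing where they are.

Things in the scene. Friction and masses are not known exactly. Their poses are not given: they have to be found in the camera images.
- filler: Steel bench-top filling stand, fixed. Origin on the bench under the selector's upright axis; z up. Round tray (diameter 320, 12 thick), column (diameter 48) with a head of diameter 80 up to height 186. A supply pipe (diameter 20, centre at height 80) leaves along the filler's +y, carries the cock 240 from the axis and ends in a riser 340 from it (top at 95)
- outlet (a point): mouth of the middle of the filler's three outlets, 155 above the bench. All three are 120 from the selector's axis, at 0, -70 (this one) and -140 degrees from the filler's x axis, anticlockwise from above positive, at the ends of spouts (tubes of diameter 16, top at height 182). One vessel stands under each; which one is where changes
- selector_axis (a point): point on the selector arm's upright turning axis, at the arm's mid-height, 219 above the bench; hub of diameter 44, heights 186 to 232
- selector_tip (a point): point in the selector arm near its rounded free end, 120 from the axis, exactly above an outlet when the arm points at that outlet. Dark steel bar 18 wide, heights 210 to 228, reaching 127 from the axis on one side only; only its own hub and nothing else near it stands as high as its underside (210)
- selector (a joint): angle of the selector arm from the filler's x axis, rad, anticlockwise from above positive; stops at -2.8 and 0.36, outlets at 0, -1.222 and -2.443. It starts between two outlets, is held by friction (about 2.5 N at 90 from the axis) and stays where it is left
- cock_axis (a point): point on the upright turning axis of the supply cock's lever, at the lever's mid-height, 127 above the bench; hub of diameter 28
- cock_tip (a point): point near the free end of the cock's lever, 90 from its axis. Dark steel bar 20 wide, heights 120 to 134, reaching 95 from the axis; the pipe and cock body lie below (cock body top at 99)
- cock (a joint): angle of the cock's lever, rad, growing as it opens, clockwise seen from above: 0 shut (lever across the pipe, to the filler's -x), 1.571 fully open at its stop (lever above the pipe, pointing away from the selector, to the filler's +y). Starts shut or nearly so, 0 to 0.25; held by friction (about 2 N at 70 from the axis)
- mug: the white mug on the filler's tray, open, diameter 80, 85 high, with a handle reaching about 35 out; loose, stands under one outlet; origin at the centre of its underside, 12 above the bench
- jar: open straight glass jar, diameter 72, 110 high, loose, under another outlet; origin at the centre of its underside
- bottle: small glass bottle, diameter 58, 132 high, narrow neck, loose, under another outlet; origin at the centre of its underside
- pumpkin: small orange pumpkin, diameter 84, 62 high, on the bench near the pipe, not to be disturbed; origin under its centre
- jam: closed jam jar, diameter 60, 75 high, on the bench near the cock's lever, not to be disturbed; origin under its centre
- paint: paint tin, diameter 100, 110 high, on the bench to the robot's left, not to be disturbed; origin under its centre
- brush: paint brush lying on the bench to the left, not to be disturbed
- mug2: another mug like the one on the tray, but standing on the bench itself to the robot's right, away from the filler; not the one to fill, not to be disturbed; origin under its centre
- cordial: closed full bottle, diameter 66, 200 high, on the bench to the right, not to be disturbed; origin under its centre
Things that resemble listed ones, but are neither listed nor needed, are in the scene too. Leave any pink or red look-alike of the mug alone.

How it is judged (in metres and radians):
On the way, in this order (a step that is already met when the one before it is completed fails the run):
1. the selector arm points at the outlet above the mug while the cock is still shut (horizontal distance between selector_tip and mug below 0.018 m and value of joint cock below 0.5 rad), for 0.2 s.
2. the supply cock is open, with the selector still at the mug (horizontal distance between selector_tip and mug below 0.018 m and value of joint cock above 1.4 rad), for 0.2 s.
At the end, for the whole second after the job is handed in: the selector arm's tip point is within 18 mm (horizontally) of the mug's centre, the cock's lever is past 1.40 rad (within 10 degrees of its open stop), the arm is at rest, and mug, jar and bottle stand upright within 15 mm of where they began (all of step 2 and linear speed of mug below 0.02 m/s and velocity of joint selector between -0.05 and 0.05 rad/s and angle between each of mug, jar, bottle's own z axis and vertical below 0.12 rad and distance of each of mug, jar, bottle from where it was at the start of the episode below 0.015 m); the robot touches nothing.
It fails at once if the cock is opened while the selector is not at the mug (value of joint cock above 0.6 rad and not (horizontal distance between selector_tip and mug below 0.018 m)).
It fails at once if the mug, jar or bottle on the tray is lifted, shifted by more than 15 mm or tipped (distance of any of mug, jar, bottle from where it was at the start of the episode above 0.015 m or angle between any of mug, jar, bottle's own z axis and vertical above 0.25 rad).
It fails at once if another thing on the bench is lifted or shifted by more than 20 mm (distance of any of pumpkin, jam, paint, brush, mug2, cordial from where it was at the start of the episode above 0.02 m).
It also fails if it takes over 64 s, if anything falls off the work surface, if the arm or the gripper's body presses on something with over 40 N, if the wrist force passes 120 N, or if a joint passes its speed limit or range.

ROBOT

A 7-joint arm with a two-finger parallel gripper is mounted at the origin on the work surface. World frame = base frame: x ahead of the robot, y to its left, z up, the work surface at z = 0. Lengths are in m, angles in degrees, forces in N, time in s.
With the tool pointing down it reaches from about 0.375 to 0.925 m from the base axis. Payload 3.1 kg.
Tool frame: the origin (TCP) lies at the centre of the arm's flange, where the gripper is bolted on; the fingertips stand 173 mm ahead of it and the grasp point (between the pads) lies 155 mm ahead of it; z points along the fingers, y is the line along which they close (so a half turn about z gives the same grasp; the last joint's range is limited). The gripper opens to 85 mm and grips with 20 to 120 N. Pads are 22 mm wide; open, the fingers measure 114 mm over their backs; the gripper's body (76 mm by 85 mm) begins 54 mm behind the grasp point. The pads swing forward as they close: fully open they stand 13 mm farther back than shut.
Start: joints at [-71.608, 21.939, 2.515, 91.553, -1.026, 66.532, -2.859], TCP at [0.264, 0.594, 0.405] pointing down, gripper open.
Joint ranges: [-149.38, 149.38], [-23.57, 123.04], [-84.95, 90], [0, 143.3], [-89.99, 269.99], [3.08, 112.72], [-163.45, 163.45]. Speed limits (degrees/s): [159.86, 159.86, 180, 180, 180, 180, 180].

INTERFACE

Orientations are given as [roll, pitch, yaw] about the fixed x, y, z axes, in that order (R = Rz(yaw) Ry(pitch) Rx(roll)).
In Python, from bench import readout, optics, r gives the robot as it stands.
- The arm moves only by the shell command python3 -m inch 'ROWS' [FORCE]. ROWS is JSON, a list of rows, each a list of 3 entries, a list of its own where there are three numbers: the gripper's target within -1 to 1 (shut at 1, half-way at 0, fully open at -1), then the shift along the tool's x, y, z in units of 7.5 cm (1.0 is 7.5 cm), then the turn about the tool's z in units of 2 rad (1.0 is 2 rad). In form: [[jaw, [dx, dy, dz], roll], ...]. A call has 1 to 8 rows; each row shifts and turns the commanded pose from where the row before left it, along the tool's axes as they then stand; what a row does not reach is not made up. A row lasts 1/8 s, in which the tool goes at most 62.5 mm and 10.7 degrees, less where a joint would pass 70% of its speed; a pose out of reach is approached as far as the arm can. A call with a number of a shift or a turn outside -1 to 1 is refused whole. A call with a gripper value outside its range is refused whole. The fingers move at their own pace and stop on an object; FORCE is the grip in N (left out, the last holds). Time passes only in rows, so rows that do not move let the fingers close. It gives the time, the measured TCP pose, the force, the opening and the grip force at its end, in the units of the state.
- readout.get_state(): the state, without advancing time (a new reading comes with each control period).
- optics.camera(name): name is "scene" or "top" or "wrist"; returns a dict with "frame" (480x640x3 uint8, red, green, blue), "range_z" (480x640 float32, m along the optical axis (not along the pixel's ray), 0 where there is no reading), "mtx" (3x3 intrinsics, pixels), "distortion" ([k1, k2, p1, p2, k3] as OpenCV has them; the pictures are not rectified), "rvec" (rotation vector, rad) and "tvec" (3), from world to camera coordinates, as OpenCV has them; the wrist camera has in their place "tool_from_camera" (4x4, takes a point from camera to tool coordinates, whose origin is the TCP and whose axes are the flange's). Camera axes: x right, y down, z forward; pixel columns grow to the right and rows downward; lengths in m; the calibration is good to about 2 mm. A picture is of the moment at which its call begins: read the wrist's pose just before it.
- r.finish_job(): hands the job in; it is judged then, once.
The state is a dict: "clock": time; "joint_pos": joint angles; "joint_vel": joint speeds; "joint_efforts": joint torques, N m; "tool_pos": TCP position; "tcp_rot": TCP orientation; "contact_force": force on the tool from outside, world axes, zero at the start; "moment": the same for the moment, N m; "width": finger opening in m; "grip_force": force on a finger pad.
Only numpy, scipy, OpenCV 4.12 (cv2) and the standard library are available. Lean on these libraries where they do the work, as an engineer would, in place of code of your own. Each camera call takes 0.05 s, during which the arm holds its last target. There are 200 camera calls.

## Working session

There is one attempt and no reset: what is moved stays moved. The work goes in short steps, Python scripts to look and compute and a shell command to move; the robot and the scene stay as the last step left them, time stands still between calls to the robot, and variables do not carry over. Pictures are saved under pics/ and viewed, at most 10 in all, crops included, and the job is handed in when it is done.

```bash
mkdir -p pics
cat > h.py <<'E'
import numpy as np, cv2
from bench import readout, optics, r
def grab(n):
    c=optics.camera(n); np.savez('pics/'+n+'.npz',**{k:np.asarray(v) for k,v in c.items()}); return c
def world(c):
    # depth cloud in world for fixed cameras
    R=cv2.Rodrigues(np.asarray(c['rvec'],float))[0]; t=np.asarray(c['tvec'],float).ravel()
    h,w=c['range_z'].shape
    uv=np.stack(np.meshgrid(np.arange(w),np.arange(h)),-1).reshape(-1,1,2).astype(float)
    n=cv2.undistortPoints(uv,np.asarray(c['mtx'],float),np.asarray(c['distortion'],float)).reshape(-1,2)
    z=c['range_z'].reshape(-1,1); p=np.hstack([n*z,z])
    return ((p-t)@R).reshape(h,w,3)
E
python3 - <<'E'
from h import *
s=readout.get_state(); print({k:np.round(v,3).tolist() for k,v in s.items()})
for n in('scene','top'):
    c=grab(n); cv2.imwrite(f'pics/{n}0.png',c['frame'][...,::-1])
    R=cv2.Rodrigues(np.asarray(c['rvec'],float))[0]; print(n,(-R.T@np.asarray(c['tvec']).ravel()).round(3),R[2].round(2))
E
```

```text
{'clock': 0.0, 'joint_pos': [-71.609, 21.991, 2.512, 91.651, -1.024, 66.533, -2.859], 'joint_vel': [0.018, 0.003, 0.033, -0.08, 0.0, -0.081, 0.034], 'joint_efforts': [-0.001, -43.346, 1.024, -24.951, 0.011, 0.011, 0.0], 'tool_pos': [0.264, 0.593, 0.403], 'tcp_rot': [-179.847, 0.009, 156.011], 'contact_force': [-0.667, 0.124, 0.446], 'moment': [-0.034, 0.011, -0.03], 'grip_force': 0.0, 'width': 0.085}
scene [ 1.413 -0.196  0.961] [-0.74  0.15 -0.65]
top [ 0.325 -0.022  1.253] [ 0.13  0.01 -0.99]
```

View pics/scene0.png

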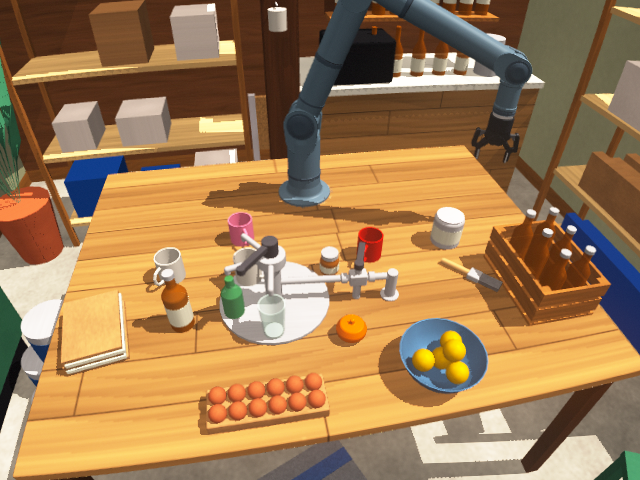

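View pics/top0.png

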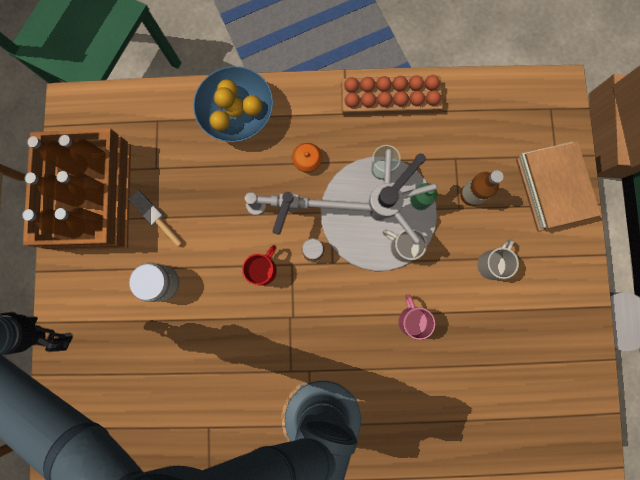

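The top view shows the filler axis at about (388,200) and the supply pipe running left, towards +y. The jar is at (387,160), the bottle at (424,195) and the white mug at (408,243), on the tray at the -140° outlet. The selector arm ends at (420,158), and the cock lever runs from (288,200) to (280,230).

Mug candidates:
- White mug on the tray at (408,243): this is the one.
- White mug2 at (497,263), on the bench.
- Pink mug at (417,322).
- Red mug at (260,268).

```bash
cat > m.py <<'E'
from h import *
def bar(P,F,z0,z1,c,rad,dark=110):
    m=(P[...,2]>z0)&(P[...,2]<z1)&(np.hypot(P[...,0]-c[0],P[...,1]-c[1])<rad)&(F.max(-1)<dark)
    return P[m]
def line(q):
    (vx,vy,x0,y0)=cv2.fitLine(q[:,:2].astype(np.float32),cv2.DIST_HUBER,0,.001,.001).ravel(); d=np.array([vx,vy]);t=(q[:,:2]-[x0,y0])@d
    return np.array([x0,y0])+np.outer([t.min(),t.max()],d), np.degrees(np.arctan2(vy,vx)), np.median(q[:,2]), len(q)
E
python3 - <<'E'
from m import *
for n in('top','scene'):
    c=grab(n); P=world(c); F=c['frame']
    if n=='top': 
        for p in((388,200),(420,158),(288,200),(280,228),(251,203),(408,243),(313,250)): print(p,P[p[1],p[0]].round(3),F[p[1],p[0]])
        A=P[200,388,:2].copy();B=P[200,288,:2].copy()
    print(n,'sel',*line(bar(P,F,.200,.245,A,.16)))
    print(n,'cock',*line(bar(P,F,.110,.145,B,.12)))
    # mug: whitish rim
    m=(P[...,2]>.085)&(P[...,2]<.105)&(np.hypot(P[...,0]-A[0],P[...,1]-A[1])<.2)&(np.ptp(F.astype(int),axis=-1)<45)
    q=P[m]; k,lab=cv2.connectedComponents(m.astype(np.uint8))
    for i in range(1,k):
        q=P[lab==i]
        if len(q)>25: print(n,'rim',len(q),cv2.minEnclosingCircle(q[:,:2].astype(np.float32)),np.median(q[:,2]).round(3))
    # tray
    m=(P[...,2]>.006)&(P[...,2]<.018)&(np.hypot(P[...,0]-A[0],P[...,1]-A[1])<.22)&(np.ptp(F.astype(int),axis=-1)<30)
    q=P[m][:,:2].astype(np.float32); print(n,'tray',len(q),cv2.minEnclosingCircle(q))
    # pipe
    m=(P[...,2]>.06)&(P[...,2]<.100)&(P[...,1]>A[1]+.05)&(P[...,1]<A[1]+.37)&(abs(P[...,0]-A[0])<.05)
    print(n,'pipe',*line(P[m]))
c=np.load('pics/top.npz')['frame'][100:300,200:460]; cv2.imwrite('pics/crop.png',cv2.resize(c[...,::-1],None,fx=3,fy=3,interpolation=3))
E
```

```text
(388, 200) [ 0.535 -0.166  0.233] [71 67 67]
(420, 158) [ 0.633 -0.246  0.227] [73 67 67]
(288, 200) [0.562 0.067 0.138] [71 67 68]
(280, 228) [0.493 0.089 0.135] [63 61 61]
(251, 203) [0.567 0.167 0.094] [146 140 136]
(408, 243) [ 0.46  -0.246  0.013] [125 117 106]
(313, 250) [0.442 0.01  0.077] [179 172 165]
top sel [[ 0.53034706 -0.15605986]
 [ 0.64158815 -0.25330552]] -41.159573 0.22918286606802174 683
top cock [[0.4812933  0.09981136]
 [0.58123916 0.06343215]] -20.000957 0.13490122770930313 375
top rim 27 ((0.6915515661239624, -0.1707577109336853), 0.015878135338425636) 0.097
top rim 36 ((0.6736680269241333, -0.20583435893058777), 0.018412409350275993) 0.096
top rim 28 ((0.645653247833252, -0.16506490111351013), 0.018917016685009003) 0.094
top rim 28 ((0.6002655625343323, -0.2772659659385681), 0.016140155494213104) 0.098
top rim 120 ((0.5758888721466064, -0.2850874066352844), 0.029045594856142998) 0.097
top rim 422 ((0.5564184188842773, -0.056145478039979935), 0.08731427788734436) 0.089
top rim 189 ((0.4531005322933197, -0.23050986230373383), 0.047851063311100006) 0.096
top tray
[... 182 characters left out ...]
4978136 -0.14988406]
 [ 0.64324623 -0.25091238]] -47.226994 0.22148668642871144 306
scene cock [[0.4849194  0.08814903]
 [0.58514633 0.0646433 ]] -13.198765 0.1330760978009427 62
scene rim 94 ((0.4408901631832123, -0.2431207299232483), 0.03828702121973038) 0.093
scene rim 341 ((0.5680593252182007, -0.06894415616989136), 0.10021546483039856) 0.089
scene rim 130 ((0.6542599201202393, -0.18172213435173035), 0.02891184389591217) 0.096
scene rim 109 ((0.675438642501831, -0.18146538734436035), 0.031145449727773666) 0.095
scene tray 4082 ((0.5464238524436951, -0.1679164469242096), 0.16085973381996155)
scene pipe [[ 0.56025974 -0.11552892]
 [ 0.58338143  0.18532489]] 85.60525 0.08871699345425768 736
```

View pics/crop.png

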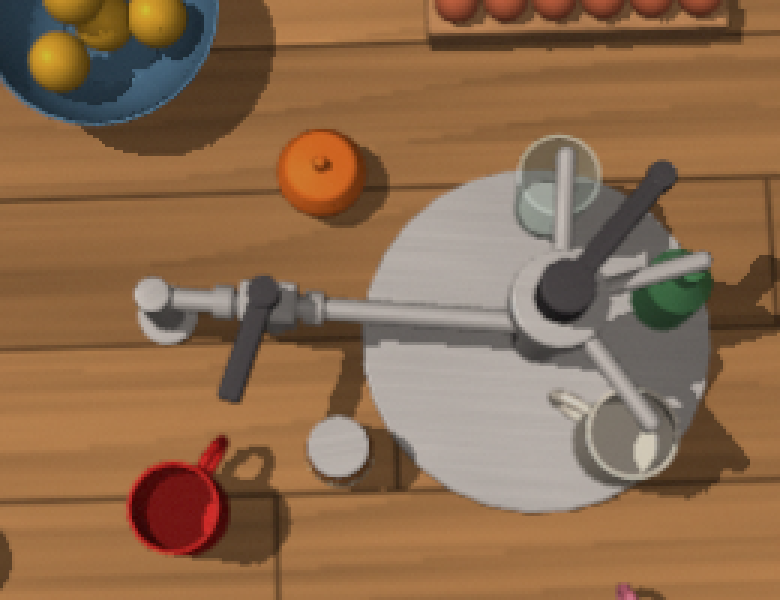

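The crop confirms the choice: the white mug's rim sits under the lower-right spout, the -140° outlet, at crop (630,430). The selector arm points up-right at crop (660,175). First I'll square the tool to the world axes, close the fingers and lift.

```bash
python3 -m inch '[[1,[0,0,-0.2],-0.07],[1,[0,0,-0.2],-0.07],[1,[0,0,-0.2],-0.07],[1,[0,0,0],0],[1,[0,0,0],0],[1,[0,0,0],0]]' 20
```

```text
clock: 0.95
tool_pos: [0.2642, 0.5936, 0.4484]
tcp_rot: [-179.9, -0.0, -180.0]
contact_force: [0.1, 0.6, -0.6]
width: 0.0001
grip_force: 0.0
```

```bash
python3 -m inch '[[1,[-0.32,-0.64,0],0],[1,[-0.32,-0.64,0],0],[1,[-0.32,-0.64,0],0],[1,[-0.32,-0.64,0],0],[1,[-0.32,-0.64,0],0],[1,[-0.32,-0.64,0],0],[1,[-0.32,-0.64,0],0],[1,[-0.32,-0.64,0],0]]'; python3 -m inch '[[1,[-0.32,-0.64,0],0],[1,[-0.32,-0.64,0],0],[1,[-0.32,-0.64,0],0],[1,[-0.32,-0.64,0],0],[1,[-0.32,-0.64,0],0],[1,[-0.32,-0.64,0],0],[1,[-0.32,-0.64,0],0],[1,[0,0,0],0]]'
```

```text
clock: 1.95
tool_pos: [0.4571, 0.2084, 0.4493]
tcp_rot: [-180.0, -0.0, -180.0]
contact_force: [0.4, 2.2, 1.2]
width: 0.0001
grip_force: 0.0
clock: 2.95
tool_pos: [0.6251, -0.1318, 0.449]
tcp_rot: [-179.7, -0.1, 179.5]
contact_force: [-0.4, 0.2, 0.6]
width: -0.0001
grip_force: 0.0
```

```bash
python3 -m inch '[[1,[-0.24,-0.53,0],0],[1,[0,0,0],0],[1,[0,0,0],0]]'
cat >> m.py <<'E'
from scipy.spatial.transform import Rotation as Ro
def wrist():
    s=readout.get_state(); c=grab('wrist'); 
    T=np.eye(4);T[:3,:3]=Ro.from_euler('xyz',s['tcp_rot'],degrees=True).as_matrix();T[:3,3]=s['tool_pos'];M=T@np.asarray(c['tool_from_camera'])
    cc=dict(c); cc['rvec']=cv2.Rodrigues(M[:3,:3].T)[0]; cc['tvec']=-M[:3,:3].T@M[:3,3]
    return c,world(cc)
E
python3 - <<'E'
from m import *
c,P=wrist(); F=c['frame']; cv2.imwrite('pics/w1.png',F[...,::-1])
A=(.548,-.168)
print('sel',*line(bar(P,F,.2,.245,A,.16)))
E
```

```text
clock: 3.32
tool_pos: [0.6431, -0.1641, 0.4491]
tcp_rot: [179.9, -0.1, -179.9]
contact_force: [-0.2, 0.8, -0.5]
width: 0.0002
grip_force: 0.0
sel [[ 0.53046296 -0.1555291 ]
 [ 0.64134935 -0.25462502]] -41.786224 0.22818168041737555 11781
```

View pics/w1.png

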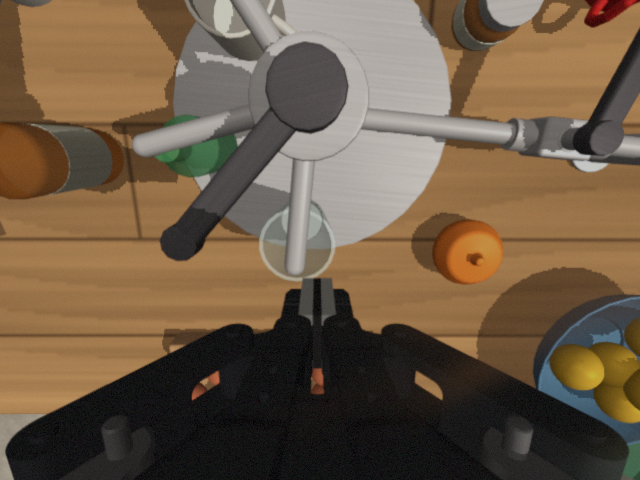

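The wrist view shows the shut fingertips at (318,285), the selector arm from hub (308,88) to tip (180,240), and the way clear. This gives an axis of (0.547,-0.170) and an arm angle of -41.8° in world; the target is about -144.6°.

```bash
python3 -m inch '[[1,[0,0,0.32],0],[1,[0,0,0.32],0],[1,[0,0,0.32],0],[1,[0,0,0],0],[1,[0,0,0],0]]'
python3 - <<'E'
import numpy as np
p=np.array([.643,-.1641])
for a in [-10,-20,-30,-40,-50,-60,-70,-80,-90,-100,-110,-120]:
    q=np.array([.547,-.170])+.095*np.array([np.cos(np.radians(a)),np.sin(np.radians(a))]); d=(q-p)/.075; print(a,[round(-d[0],2),round(d[1],2),0]); p+=np.round(d,2)*.075
E
```

```text
clock: 4.0
tool_pos: [0.6436, -0.1644, 0.3787]
tcp_rot: [180.0, 0.1, -179.8]
contact_force: [1.4, 1.2, 0.7]
width: -0.0001
grip_force: 0.0
-10 [np.float64(0.03), np.float64(-0.3), 0]
-20 [np.float64(0.06), np.float64(-0.21), 0]
-30 [np.float64(0.09), np.float64(-0.2), 0]
-40 [np.float64(0.13), np.float64(-0.18), 0]
-50 [np.float64(0.16), np.float64(-0.16), 0]
-60 [np.float64(0.18), np.float64(-0.13), 0]
-70 [np.float64(0.2), np.float64(-0.09), 0]
-80 [np.float64(0.21), np.float64(-0.06), 0]
-90 [np.float64(0.22), np.float64(-0.02), 0]
-100 [np.float64(0.22), np.float64(0.02), 0]
-110 [np.float64(0.21), np.float64(0.06), 0]
-120 [np.float64(0.2), np.float64(0.09), 0]
```

```bash
python3 -m inch '[[1,[0.03,-0.3,0],0],[1,[0.06,-0.21,0],0],[1,[0.09,-0.2,0],0],[1,[0.13,-0.18,0],0],[1,[0.16,-0.16,0],0],[1,[0.18,-0.13,0],0]]'; python3 -m inch '[[1,[0.2,-0.09,0],0],[1,[0.21,-0.06,0],0],[1,[0.22,-0.02,0],0],[1,[0.22,0.02,0],0],[1,[0.21,0.06,0],0],[1,[0,0,0],0],[1,[0,0,0],0]]'
cat > sel.py <<'E'
from m import *
c,P=wrist(); F=c['frame']; A=np.array([.547,-.170])
q=bar(P,F,.2,.236,A,.127); s=readout.get_state(); f=np.array(s['tool_pos'][:2])
q=q[np.hypot(*(q[:,:2]-f).T)>.001]
print(s['tool_pos'],'finger angle',np.degrees(np.arctan2(*(f-A)[::-1])))
far=q[np.hypot(*(q[:,:2]-A).T)>.035]; v=np.median(far[:,:2],0)-A; print('sel',len(far),np.degrees(np.arctan2(v[1],v[0])),line(q))
E
python3 sel.py; python3 -c "
import numpy as np,cv2;cv2.imwrite('pics/w2.png',np.load('pics/wrist.npz')['frame'][...,::-1])"
```

```text
clock: 4.75
tool_pos: [0.5942, -0.254, 0.3775]
tcp_rot: [180.0, 0.0, -179.9]
contact_force: [2.3, 3.5, 0.3]
width: 0.0002
grip_force: 1.6
clock: 5.62
tool_pos: [0.5141, -0.2617, 0.3775]
tcp_rot: [-180.0, -0.1, -180.0]
contact_force: [-1.0, -0.8, 0.4]
width: 0.0001
grip_force: 0.0
[ 0.51442239 -0.26156452  0.37739007] finger angle -109.5849780444934
sel 12073 -120.31021502639047 (array([[ 0.48216921, -0.27898703],
       [ 0.54477217, -0.1458375 ]]), np.float32(64.81848), np.float64(0.22686197049456935), 18213)
```

View pics/w2.png

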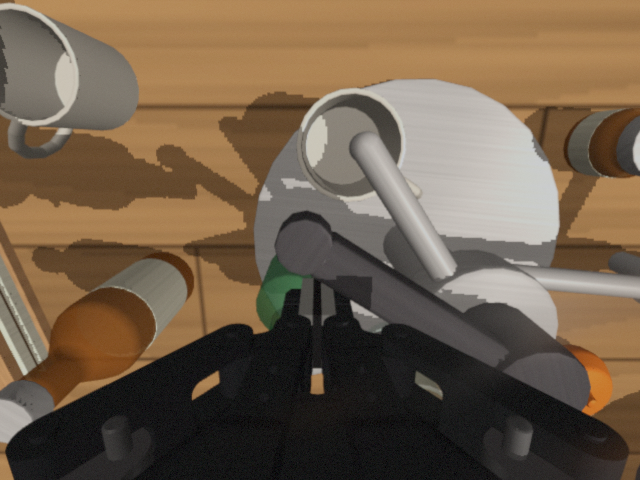

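The view shows the arm's tip at (305,240), with the mug rim centred at about (352,145), and the finger is pushing cleanly. I'll continue, and measure the mug's rim from here too.

```bash
python3 -m inch '[[1,[0.17,0.1,0],0],[1,[0.17,0.12,0],0],[1,[0,0,0],0],[1,[0,0,0],0]]'
cat >> sel.py <<'E'
# tip end: farthest dark points; mug rim
m=(P[...,2]>.088)&(P[...,2]<.104)&(np.hypot(P[...,0]-.45,P[...,1]+.24)<.065)&(F.min(-1)>90)
k,lab,st,_=cv2.connectedComponentsWithStats(m.astype(np.uint8)); i=1+np.argmax(st[1:,4]); w=P[lab==i][:,:2]
from scipy.optimize import least_squares
g=least_squares(lambda x:np.hypot(*(w-x[:2]).T)-x[2],[.45,-.24,.04],loss='soft_l1',f_scale=.002).x; print('mug rim circle',g.round(4),len(w))
q=P[(P[...,2]>.222)&(P[...,2]<.233)&(F.max(-1)<110)][:,:2]; rr=np.hypot(*(q-A).T); q=q[(rr>.03)&(rr<.13)]
b=np.hypot(*(q-A).T); 
for lo,hi in((.03,.06),(.06,.09),(.09,.12)):
    z=q[(b>lo)&(b<hi)]-A; print(lo,len(z),np.degrees(np.arctan2(*np.median(z,0)[::-1])))
E
python3 sel.py; python3 -c "
import numpy as np,cv2;cv2.imwrite('pics/w3.png',np.load('pics/wrist.npz')['frame'][...,::-1])"
```

```text
clock: 6.18
tool_pos: [0.4889, -0.2439, 0.3775]
tcp_rot: [179.9, -0.1, -179.9]
contact_force: [-0.3, 0.3, 0.2]
width: 0.0001
grip_force: 0.0
[ 0.4890925  -0.24411674  0.37743845] finger angle -128.0005541504219
sel 9199 -139.62454496712016 (array([[ 0.44651337, -0.24762397],
       [ 0.52374596, -0.18811349]]), np.float32(37.61554), np.float64(0.226754128584686), 9258)
mug rim circle [ 0.4481 -0.2383  0.0377] 1355
0.03 353 -135.94621749498464
0.06 2170 -143.80618513919708
0.09 4513 -142.0461826734421
```

```bash
python3 -m inch '[[1,[0.04,0.03,0],0],[1,[0,0,0],0],[1,[0,0,0],0],[1,[-0.2,-0.16,0],0],[1,[-0.2,-0.16,0],0],[1,[0,0,-0.5],0],[1,[0,0,-0.5],0],[1,[0,0,0],0]]'; python3 -m inch '[[1,[-0.4,0,-0.3],0],[1,[-0.4,0,0],0],[1,[0,0,0],0],[1,[0,0,0],0]]'; python3 sel.py;python3 -c "
import numpy as np,cv2;cv2.imwrite('pics/w3.png',np.load('pics/wrist.npz')['frame'][...,::-1])"
```

```text
clock: 7.22
tool_pos: [0.5173, -0.2671, 0.4562]
tcp_rot: [-179.9, 0.3, -180.0]
contact_force: [0.3, 0.3, 0.0]
width: -0.0001
grip_force: 0.0
clock: 7.72
tool_pos: [0.5758, -0.2661, 0.4736]
tcp_rot: [180.0, -0.2, -180.0]
contact_force: [0.0, 0.5, -0.5]
width: -0.0002
grip_force: 0.0
[ 0.57548885 -0.26644644  0.47397565] finger angle -73.54364170775962
sel 5486 -142.8068897651339 (array([[ 0.44523311, -0.24596893],
       [ 0.56455787, -0.16034403]]), np.float32(35.66242), np.float64(0.22720682847518803), 10001)
mug rim circle [ 0.4481 -0.2381  0.0379] 714
0.03 1437 -142.42829659308703
0.06 1574 -143.16360371199346
0.09 1836 -143.68613953238514
```

View pics/w3.png

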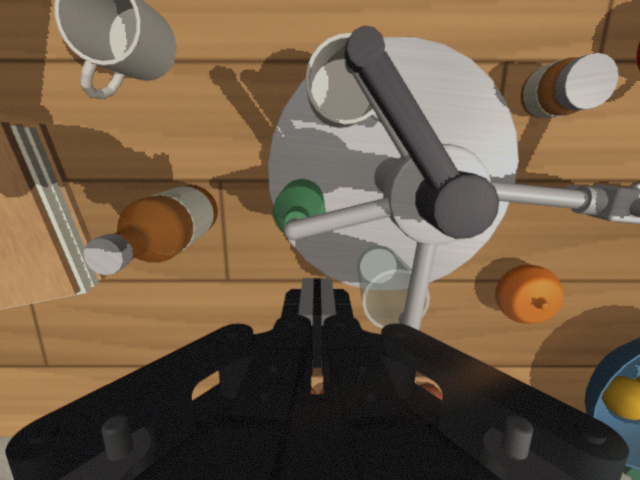

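The arm's tip (365,48) lies over the mug. Computed, the tip point is (0.450,-0.240) and the mug centre (0.448,-0.238), about 3 mm apart, so step 1 is done. Next is the cock.

```bash
python3 -m inch '[[1,[0.15,0.59,0],0],[1,[0.15,0.59,0],0],[1,[0.15,0.59,0],0],[1,[0.15,0.59,0],0],[1,[0.15,0.59,0],0],[1,[0.15,0.59,0],0],[1,[0.15,0.58,0],0],[1,[0,0,0],0]]'; python3 -m inch '[[1,[0,0,0],0],[1,[0,0,0],0]]'
cat > cock.py <<'E'
from m import *
import sys
c,P=wrist(); F=c['frame']; s=readout.get_state(); C=np.array([.565,.068])
cv2.imwrite('pics/'+sys.argv[1]+'.png',F[...,::-1])
print(s['tool_pos'],line(bar(P,F,.122,.142,C,.11)))
t=grab('top');print('top',line(bar(world(t),t['frame'],.118,.145,C,.11)))
E
python3 cock.py w4
```

```text
clock: 8.78
tool_pos: [0.4957, 0.0466, 0.4747]
tcp_rot: [179.9, -0.1, -179.5]
contact_force: [0.8, -0.2, -0.1]
width: 0.0004
grip_force: 0.0
clock: 9.02
tool_pos: [0.4975, 0.0408, 0.4751]
tcp_rot: [-180.0, -0.0, 179.9]
contact_force: [-0.1, 0.4, -0.1]
width: 0.0
grip_force: 0.0
[0.49758824 0.0409666  0.47515204] (array([[0.4805777 , 0.09859483],
       [0.57940602, 0.06378001]]), np.float32(-19.406122), np.float64(0.13301994067509199), 2219)Traceback (most recent call last):
  File "cock.py", line 6, in <module>
    t=grab('top');print('top',line(bar(world(t),t['frame'],.118,.145,C,.11)))
                              ~~~~^^^^^^^^^^^^^^^^^^^^^^^^^^^^^^^^^^^^^^^^^^
  File "m.py", line 6, in line
    (vx,vy,x0,y0)=cv2.fitLine(q[:,:2].astype(np.float32),cv2.DIST_HUBER,0,.001,.001).ravel(); d=np.array([vx,vy]);t=(q[:,:2]-[x0,y0])@d
                  ~~~~~~~~~~~^^^^^^^^^^^^^^^^^^^^^^^^^^^^^^^^^^^^^^^^^^^^^^^^^^^^^^^
cv2.error: OpenCV(4.12.0) /io/opencv/modules/imgproc/src/linefit.cpp:50: error: (-215:Assertion failed) count > 0 in function 'fitLine2D_wods'
```

View pics/w4.png

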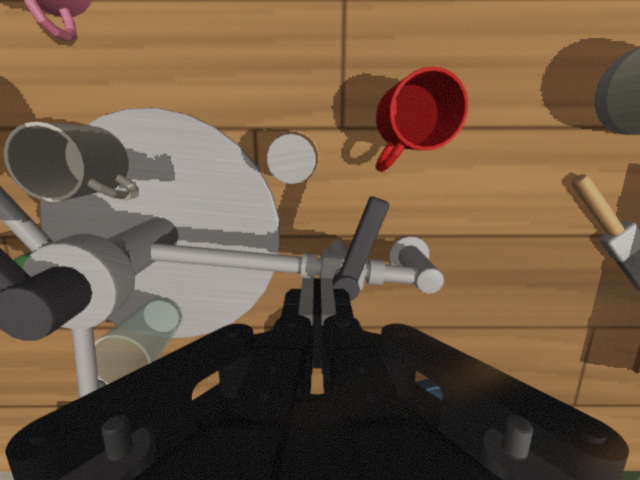

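The view shows the lever from its hub near (345,285) to its tip at (378,203), with the fingers to its right-robot (-y) side and the jam lid at (292,158) clear. Cock axis is about (0.567,0.068), the lever points at 160.6° and the stop should be near 85.4°. Going down on the -y side.

```bash
python3 -m inch '[[1,[0,0,0.51],0],[1,[0,0,0.51],0],[1,[0,0,0.51],0],[1,[0,0,0.51],0],[1,[0,0,0.5],0],[1,[0,0,0],0],[1,[0,0,0],0]]'
python3 - <<'E'
import numpy as np
from h import readout
p=np.array(readout.get_state()['tool_pos'][:2])
for a in [190,180,170,160,150,140,130,120,113,107,103,100]:
    q=np.array([.567,.068])+.075*np.array([np.cos(np.radians(a)),np.sin(np.radians(a))]); d=np.round((q-p)/.075,2); print(a,[float(-d[0]),float(d[1]),0]); p+=d*.075
E
```

```text
clock: 10.0
tool_pos: [0.4984, 0.0424, 0.2858]
tcp_rot: [180.0, 0.1, -180.0]
contact_force: [0.7, 0.3, 0.3]
width: -0.0005
grip_force: 0.0
190 [0.07, 0.17, 0]
180 [0.01, 0.17, 0]
170 [-0.01, 0.17, 0]
160 [-0.05, 0.17, 0]
150 [-0.07, 0.16, 0]
140 [-0.1, 0.14, 0]
130 [-0.12, 0.13, 0]
120 [-0.15, 0.1, 0]
113 [-0.1, 0.05, 0]
107 [-0.1, 0.04, 0]
103 [-0.07, 0.02, 0]
100 [-0.05, 0.01, 0]
```

```bash
python3 -m inch '[[1,[0.07,0.17,0.03],0],[1,[0.01,0.17,0],0],[1,[-0.01,0.17,0],0],[1,[-0.05,0.17,0],0],[1,[-0.07,0.16,0],0],[1,[-0.1,0.14,0],0]]'; python3 -m inch '[[1,[-0.12,0.13,0],0],[1,[-0.15,0.1,0],0],[1,[-0.1,0.05,0],0],[1,[-0.1,0.04,0],0],[1,[0,0,0],0],[1,[0,0,0],0]]'; python3 cock.py w5 2>&1 | grep -v -i error
```

```text
clock: 10.75
tool_pos: [0.5087, 0.1171, 0.2821]
tcp_rot: [-180.0, -0.1, -179.9]
contact_force: [-1.1, -2.1, 0.7]
width: -0.0002
grip_force: 1.2
clock: 11.5
tool_pos: [0.5445, 0.141, 0.283]
tcp_rot: [179.9, 0.1, -179.9]
contact_force: [-0.1, 0.4, 0.0]
width: -0.0003
grip_force: 0.0
[0.54436531 0.1409288  0.28304303] (array([[0.53215963, 0.15172222],
       [0.56467727, 0.05384932]]), np.float32(-71.62126), np.float64(0.13301601481230302), 3683)
top (array([[0.56747016, 0.05510462],
       [0.57951334, 0.13014562]]), np.float32(80.88246), np.float64(0.13691934370653197), 153)
```

```bash
python3 -m inch '[[1,[-0.04,0.01,0],0],[1,[0,0,0],0],[1,[0,0,0],0]]'; python3 -m inch '[[1,[-0.03,0,0],0],[1,[0,0,0],0],[1,[0,0,0],0]]';python3 -m inch '[[1,[-0.03,0,0],0],[1,[0,0,0],0],[1,[0,0,0],0]]'
```

```text
clock: 11.98
tool_pos: [0.5468, 0.1413, 0.2825]
tcp_rot: [180.0, -0.0, -179.9]
contact_force: [-0.4, -0.3, 0.6]
width: -0.0001
grip_force: 0.6
clock: 12.35
tool_pos: [0.549, 0.1416, 0.2823]
tcp_rot: [180.0, -0.0, -179.9]
contact_force: [-1.4, 1.2, 1.3]
width: -0.0
grip_force: 1.0
clock: 12.72
tool_pos: [0.5513, 0.1415, 0.2822]
tcp_rot: [180.0, -0.0, -179.9]
contact_force: [-2.1, 2.6, -1.2]
width: -0.0002
grip_force: 1.0
```

```bash
python3 -m inch '[[1,[-0.03,0,0],0],[1,[0,0,0],0],[1,[0,0,0],0]]'; python3 -m inch '[[1,[-0.03,0,0],0],[1,[0,0,0],0],[1,[0,0,0],0]]'
```

```text
clock: 13.1
tool_pos: [0.5536, 0.1412, 0.2823]
tcp_rot: [-180.0, -0.0, -179.9]
contact_force: [-1.6, 1.3, -1.0]
width: -0.0001
grip_force: 1.1
clock: 13.48
tool_pos: [0.5556, 0.1412, 0.2823]
tcp_rot: [-180.0, -0.1, -179.9]
contact_force: [-4.2, 2.1, -0.1]
width: -0.0
grip_force: 1.9
```

```bash
python3 -m inch '[[1,[-0.03,0,0],0],[1,[0,0,0],0],[1,[0,0,0],0]]'; python3 -m inch '[[1,[0.2,0,0],0],[1,[0.3,0,0],0],[1,[0,0,-0.5],0],[1,[0,0,-0.6],0],[1,[0,0,-0.6],0],[1,[0,0,-0.4],0],[1,[0,0,0],0]]'; python3 -m inch '[[1,[0.4,0,0],0],[1,[0.4,0.4,0],0],[1,[0,0.5,0],0],[1,[0,0,0],0],[1,[0,0,0],0]]'
python3 - <<'E'
from m import *
s=readout.get_state();print(s['tool_pos'],s['contact_force'])
for n in('top','scene'):
    c=grab(n);P=world(c);F=c['frame'];cv2.imwrite(f'pics/{n}9.png',F[...,::-1])
    for nm,a in(('cock',(.118,.145,(.567,.068),.11)),('sel',(.2,.245,(.547,-.17),.14))):
        q=bar(P,F,*a); print(n,nm,len(q),line(q) if len(q)>20 else '')
E
```

```text
clock: 13.85
tool_pos: [0.5566, 0.1413, 0.2821]
tcp_rot: [-180.0, -0.3, -179.9]
contact_force: [-9.0, 1.8, 3.6]
width: -0.0
grip_force: 4.1
clock: 14.72
tool_pos: [0.5222, 0.14, 0.4437]
tcp_rot: [179.8, 0.6, 180.0]
contact_force: [0.7, -0.3, -0.6]
width: 0.0
grip_force: 0.0
clock: 15.35
tool_pos: [0.4607, 0.2076, 0.4388]
tcp_rot: [-179.9, -0.0, -180.0]
contact_force: [-0.7, -0.3, -0.2]
width: 0.0001
grip_force: 0.0
[0.46068494 0.2075585  0.43878803] [-0.73449923 -0.25140034 -0.18575485]
top cock 379 (array([[0.56745571, 0.05519949],
       [0.5792864 , 0.16329918]]), np.float32(83.754265), np.float64(0.1347867132259553), 379)
top sel 707 (array([[ 0.44409362, -0.24271787],
       [ 0.56167326, -0.15487198]]), np.float32(36.764076), np.float64(0.22890324997929426), 707)
scene cock 129 (array([[0.57879166, 0.05610116],
       [0.58705521, 0.1616333 ]]), np.float32(85.52267), np.float64(0.13162690554900347), 129)
scene sel 313 (array([[ 0.45440599, -0.24372676],
       [ 0.57093171, -0.16291836]]), np.float32(34.740585), np.float64(0.22280228524772552), 313)
```

View pics/top9.png

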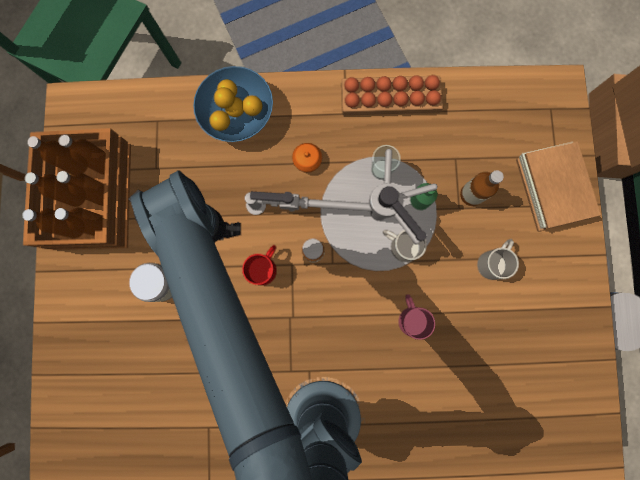

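The picture shows the lever lying along the pipe, from (290,198) to (250,198), at 84–85° against the stop at about 85°. The selector points over the mug at (424,238), nothing else has moved, and the robot is clear.

```bash
python3 -c "
from bench import r; print(r.finish_job())"
```

```text
the job is handed in; nothing more can be done
None
```

The job is handed in: the selector arm points at the outlet above the white mug (tip about 3 mm from the mug's centre), and the cock's lever was then pushed to its open stop. The robot is clear and nothing else moved in the final image; the judge's verdict was not shown.

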